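# Swing in the crate's bails and stack the cup caddy on them

### The job

The cup caddy has to ride on top of the cup crate, not down inside it: first swing both wire bails of the crate from where they lean out, up and over until each lies flat across the rim, then lift the caddy by its handle, keep it upright, and set it down on the two bail bars so that the bars lie in the grooves under its floor and it sits level, centred and square over the crate. Set it down without dropping it, let go, and leave the other things on the counter where they are.

Things in the scene. Friction and masses are not known exactly. Their poses are not given: they have to be found in the camera images.
- crate: Grey open crate of upturned paper cups, clipped down, does not move. 150 mm wide (x), 210 long (y), rim 80 mm high; the cups end 20 mm lower. Origin: centre of underside, on the counter. A U-shaped wire bail pivots at each end, axis along x, at y = +95 mm (bail_a) and -95 mm (bail_b), 84 mm high. Legs 52 mm long, at x = +-80 mm; round steel wire 8 mm thick.
- bail_a (a joint): Swing of the bail at the +y end, rad. 0: leaning fully out, 30 degrees above level, bar beyond the crate's end; grows as it swings up (1.05 upright) and in; 2.618: flat across the rim at its stop, bar then at crate y = +43 mm, centre 84 mm, top 88 mm above the counter. Stiff pivot: stays where left; 0.07 N m turns it (1.5 to 3 N at the bar).
- bail_b (a joint): The same for the bail at the crate's -y end, mirrored: 0 leaning out beyond the -y end, 2.618 fully in with its bar at y = -43 mm.
- bail_a_bar (a point): Middle of the cross bar of bail_a (the bar is 160 mm long along the crate's x, 8 mm thick); moves with the bail.
- bail_b_bar (a point): Middle of the cross bar of bail_b.
- caddy: Plywood tray, 110 mm wide (x), 170 long (y), rims 40 high, four lidded cups 71 high fixed in it, handle bar along the middle; 0.5 kg. Origin: centre, underside of its cleats. Under the floor (6 mm above origin) cleats 6 mm deep leave two 20 mm wide grooves along x at y = +-43 mm for the bail bars. Seated, origin is 82 mm above the counter; cleats on bars: 88. Either way round is right.
- caddy_handle (a point): Middle of the caddy's handle bar, on its axis 120 mm above the caddy's origin. The bar is 18 mm thick (x), 22 mm tall and 138 mm clear between the end boards along the caddy's y; the space below it is free down to the cups, 38 mm.
- tin: Bystander: steel tea tin, 56 mm across, 62 mm tall, between crate and caddy. Origin under its centre.
- bowl: Bystander: pink ceramic bowl, 100 mm across, 65 mm tall. Origin under its centre.
- syrup: Bystander: amber bottle, 64 mm across, 190 mm tall, at the far side. Origin under its centre.
- jug: Bystander: green glass mug, 90 mm across, 110 mm tall, at the far side. Origin under its centre.
- cup_stack: Bystander: stack of kraft cups, 88 mm across, 137 mm tall, at the far side. Origin under its centre.
- spoon: Bystander: steel spoon, 140 mm long, lying in front of the robot.

How it is judged:
By the outcome, as a careful person would: the job done as asked, in the order asked, and still so for the second after the job is handed in, with the robot touching nothing.
It also fails if it takes over 72 s, if anything falls off the work surface, if the arm or the gripper's body presses on something with over 40 N, if the wrist force passes 120 N, or if a joint passes its speed limit or range.

### The arm

A 7-joint arm with a two-finger parallel gripper is mounted at the origin on the work surface. World frame = base frame: x ahead of the robot, y to its left, z up, the work surface at z = 0. Lengths are in m, angles in rad, forces in N, time in s.
With the tool pointing down it reaches from about 0.4 to 0.85 m from the base axis. Payload 10.4 kg.
Tool frame: the origin (TCP) lies on the centre line of the jaws, within the pads' length; the fingertips stand 19 mm ahead of it and the grasp point (between the pads) is the TCP; y points along the fingers, z is the direction in which the jaws open and shut, and the axes are right-handed (so a half turn about y gives the same grasp; the last joint's range is limited). The gripper opens to 87 mm and grips with 3 to 60 N. Pads are 19 mm wide; open, the fingers measure 117 mm over their backs; the gripper's body (75 mm by 190 mm) begins 51 mm behind the grasp point.
Start: joints at [1.16, 0.332, -0.065, 1.46, 0.022, 1.35, -0.088], TCP at [0.236, -0.579, 0.242] pointing down, gripper open.
Joint ranges: [-2.6, 2.6], [-0.5, 2.12], [-1.47, 1.34], [0.16, 2.42], [-1.27, 4.41], [0.06, 2.06], [-2.6, 2.6]. Speed limits (rad/s): [2.22, 2.22, 2.79, 2.79, 3.14, 3.14, 3.14].

### API

Orientations are given as a rotation vector (axis times angle).
In Python, from cell import arm, camera, hand_in, cut_out, tip_of gives the robot as it stands.
- The arm moves only by the shell command python3 -m crank 'ROWS' [FORCE]. ROWS is JSON, a list of rows, each an object of numbers: "wx", "wy", "wz": the turn, a rotation vector about the tool's x, y, z in rad; "dx", "dy", "dz": the shift along the tool's x, y, z in cm; "gripper": the opening in per cent of the stroke, from 0 (shut) to 100 (fully open). A call has exactly 5 rows; each row shifts and turns the commanded pose from where the row before left it, along the tool's axes as they then stand; what a row does not reach is not made up. A row lasts 1/8 s, in which the tool goes at most 62.5 mm and 10.7 degrees, less where a joint would pass 70% of its speed; a pose out of reach is approached as far as the arm can. A call is refused whole if a number of a shift passes 6.25 or a number of a turn 0.188, either way. A call with a gripper value outside its range is refused whole. The fingers move at their own pace and stop on an object; FORCE is the grip in N (left out, the last holds). Time passes only in rows, so rows that do not move let the fingers close, or fill a call up. It gives the time, the measured TCP pose, the force and the opening at its end, in the units of the state.
- arm.get_obs(): the state, without advancing time (a new reading comes with each control period).
- camera(name): name is "side" or "top"; returns a dict with "image" (384x512x3 uint8, red, green, blue), "fx", "fy", "cx", "cy" (pixels), "cam_to_world" (4x4, takes a point from camera to world coordinates). Camera axes: x right, y up, looking along -z (the intrinsics and any distortion apply to the point x, -y, -z); pixel columns grow to the right and rows downward; lengths in m; the calibration is good to about 2 mm. A picture is of the moment at which its call begins. There is no depth.
- hand_in(): hands the job in, once; it reports no verdict.
Trained networks look in a picture, given as the dict that the camera call returned (one of the last four; its "shot" number tells which), for a name from the list of things; names that differ only in an ending like _2 or _b are one class to them, and where a whole thing is asked for, a point or a joint stands for the part that bears it (a point fixed in the world has none). Each returns a list of dicts, best first, with "conf" (0 to 1); they miss things now and then, are a little off and sometimes report something else, mostly with a low value. They report only what shows in the picture. A call takes as long as a camera call.
- cut_out(query, picture): "region" (384x512 bool, what is visible of it) and "point" ([column, row] as shares, 0 to 1, of the picture: columns of its width, rows of its height, amid what is visible of it).
- tip_of(query, picture): "point" ([column, row] as shares, 0 to 1, of the picture: columns of its width, rows of its height: a listed point, or the origin of a listed thing).
The state is a dict: "t": time; "joint_pos": joint angles; "dq": joint speeds; "joint_torque": joint torques, N m; "ee_pos": TCP position; "tcp_rot": TCP orientation; "contact_force": force on the tool from outside, world axes, zero at the start; "moment": the same for the moment, N m; "opening": finger opening in m.
Only numpy, scipy, OpenCV 4.12 (cv2) and the standard library are available. Lean on these libraries where they do the work, as an engineer would, in place of code of your own. Each camera call takes 0.05 s, during which the arm holds its last target. There are 200 camera calls.

## Working session

There is one attempt and no reset: what is moved stays moved. The work goes in short steps, Python scripts to look and compute and a shell command to move; the robot and the scene stay as the last step left them, time stands still between calls to the robot, and variables do not carry over. Pictures are saved under pics/ and viewed, about 8 in all and at most 12, crops included, and the job is handed in when it is done.

```bash
ls; mkdir -p pics; cat > h.py <<'E'
import numpy as np, cv2
from scipy.spatial.transform import Rotation as R
from cell import arm, camera, hand_in, cut_out, tip_of
def ray(p,pt):
    H,W=p["image"].shape[:2]; u,v=pt[0]*W,pt[1]*H
    M=np.array(p["cam_to_world"]); d=np.array([(u-p["cx"])/p["fx"],-(v-p["cy"])/p["fy"],-1.])
    return M[:3,3],M[:3,:3]@d
def atz(p,pt,z):
    o,d=ray(p,pt); return o+d*(z-o[2])/d[2]
def tri(rs):
    A=np.zeros((3,3));b=np.zeros(3)
    for o,d in rs:
        d=d/np.linalg.norm(d);P=np.eye(3)-np.outer(d,d);A+=P;b+=P@o
    x=np.linalg.solve(A,b); return x,[np.linalg.norm(np.cross(x-o,d/np.linalg.norm(d))) for o,d in rs]
def save(p,n): cv2.imwrite("pics/"+n,p["image"][:,:,::-1])
def st():
    o=arm.get_obs(); r=R.from_rotvec(o["tcp_rot"]).as_matrix()
    print("t",round(o["t"],2),"tcp",np.round(o["ee_pos"],4),"F",np.round(o["contact_force"],1),"open",round(float(o["opening"]),4)); print(np.round(r,3)); return o
E
python3 - <<'E'
from h import *
st()
P={n:camera(n) for n in("side","top")}
for n in P:
    save(P[n],n+"0.png"); print(n,[k for k in P[n]],np.round(P[n]["cam_to_world"],3).tolist(),P[n]["fx"])
for q in["crate","bail_a_bar","bail_b_bar","caddy","caddy_handle","tin","bowl","syrup","jug","cup_stack","spoon"]:
    for n in P:
        print(q,n,[(np.round([d["point"][0]*512,d["point"][1]*384],1).tolist(),round(d["conf"],2)) for d in tip_of(q,P[n])[:3]])
E
```

```text
pics
t 0.0 tcp [ 0.2362 -0.5782  0.2408] F [-0.4  0.2 -0.2] open 0.0871
[[-0.926 -0.001  0.378]
 [-0.378  0.001 -0.926]
 [ 0.    -1.    -0.001]]
side ['image', 'fx', 'fy', 'cx', 'cy', 'cam_to_world', 'shot'] [[-0.994, 0.077, -0.073, 0.526], [-0.106, -0.762, 0.639, 0.756], [-0.006, 0.643, 0.766, 1.014], [0.0, 0.0, 0.0, 1.0]] 413.347403855877
top ['image', 'fx', 'fy', 'cx', 'cy', 'cam_to_world', 'shot'] [[-0.025, 0.998, -0.065, 0.542], [-1.0, -0.026, -0.018, -0.009], [-0.02, 0.065, 0.998, 1.245], [0.0, 0.0, 0.0, 1.0]] 372.2747913810697
crate side [([275.9, 288.1], 0.71)]
crate top [([202.4, 218.6], 0.89), ([275.4, 250.6], 0.45)]
bail_a_bar side [([258.1, 306.9], 0.84), ([316.1, 223.8], 0.73)]
bail_a_bar top [([149.4, 208.2], 0.7)]
bail_b_bar side [([294.4, 224.9], 0.5)]
bail_b_bar top [([228.2, 232.4], 0.54)]
caddy side [([284.8, 160.2], 0.86), ([194.4, 266.1], 0.36)]
caddy top [([343.6, 222.6], 0.74), ([267.7, 169.8], 0.48)]
caddy_handle side [([291.3, 135.3], 0.88)]
caddy_handle top [([353.2, 220.3], 0.55)]
tin side [([281.0, 217.2], 0.69), ([314.5, 223.2], 0.56), ([199.3, 227.8], 0.5)]
tin top [([269.5, 217.5], 0.65)]
bowl side [([228.7, 208.7], 0.56), ([199.2, 227.2], 0.43)]
bowl top [([267.9, 169.1], 0.72), ([202.5, 219.9], 0.62)]
syrup side [([201.9, 227.1], 0.71), ([275.9, 285.2], 0.4)]
syrup top [([248.3, 146.6], 0.9)]
jug side [([203.7, 186.4], 0.98)]
jug top [([294.8, 138.8], 0.78)]
cup_stack side [([192.0, 272.4], 0.67)]
cup_stack top [([207.7, 147.4], 0.81)]
spoon side [([320.3, 224.0], 0.9)]
spoon top [([268.3, 253.3], 0.73)]
```

View pics/side0.png

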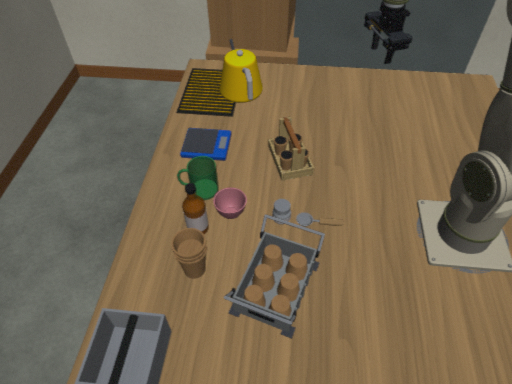

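View pics/top0.png

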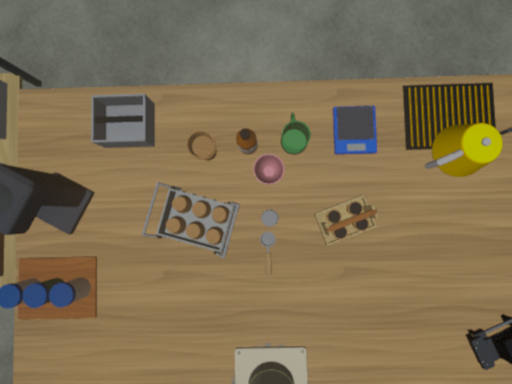

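```bash
python3 - <<'E'
from h import *
P={n:camera(n) for n in("side","top")}
def g(q,z=None,n0=None):
    r={n:[d for d in tip_of(q,P[n])] for n in P}
    if r["side"] and r["top"]:
        print(q,np.round(tri([ray(P[n],r[n][0]["point"]) for n in P])[0],4),[round(float(e),4) for e in tri([ray(P[n],r[n][0]["point"]) for n in P])[1]])
for q in["crate","bail_a_bar","caddy","caddy_handle","tin","bowl","syrup","jug","cup_stack","spoon"]: g(q)
def px(n,u,v): return ray(P[n],[u/512,v/384])
# bail_b bar
r=tip_of("bail_b_bar",P["top"]);print([(np.round(atz(P["top"],d["point"],.11),4),d["conf"]) for d in r])
for q in["crate","caddy","caddy_handle","bail_a"]:
  for n in P:
    for d in cut_out(q,P[n])[:2]:
        m=d["region"].astype(np.uint8); c=max(cv2.findContours(m,0,2)[0],key=cv2.contourArea)
        print(q,n,round(d["conf"],2),m.sum(),cv2.minAreaRect(c))
E
```

```text
crate [ 0.5325  0.2195 -0.0101] [0.0047, 0.0047]
bail_a_bar [0.5664 0.3504 0.1318] [0.002, 0.002]
caddy [ 5.173e-01 -2.557e-01 -3.000e-04] [0.0042, 0.0042]
caddy_handle [ 0.5238 -0.2566  0.1195] [0.0036, 0.0036]
tin [ 0.5351 -0.0092  0.0031] [0.004, 0.004]
syrup [ 0.7814  0.0516 -0.0045] [0.002, 0.002]
jug [ 0.7931 -0.1034  0.0028] [0.0052, 0.0052]
cup_stack [ 0.768   0.1908 -0.0041] [0.0007, 0.0007]
spoon [ 0.4182  0.0006 -0.0033] [0.001, 0.001]
[(array([0.5025, 0.1134, 0.11  ]), 0.65)]
crate side 0.91 5855 ((274.3630065917969, 273.29193115234375), (76.73495483398438, 109.67877197265625), 20.376434326171875)
crate top 0.84 3990 ((190.2473907470703, 218.93148803710938), (87.3370132446289, 56.63246536254883), 15.172914505004883)
caddy side 0.74 1786 ((288.4452209472656, 149.02053833007812), (63.31925964355469, 36.39979934692383), 69.44395446777344)
caddy top 0.74 1939 ((347.3620910644531, 218.15518188476562), (35.46780776977539, 59.236812591552734), 68.19859313964844)
caddy_handle top 0.84 1967 ((346.5824890136719, 218.81442260742188), (35.826107025146484, 60.523868560791016), 68.96248626708984)
bail_a side 0.83 215 ((286.61810302734375, 222.4493408203125), (49.07400131225586, 14.145734786987305), 1.2188751697540283)
bail_a side 0.8 280 ((258.9999694824219, 307.5), (72.8900375366211, 9.033379554748535), 20.85445785522461)
bail_a top 0.74 150 ((228.05038452148438, 229.3831024169922), (7.568371772766113, 55.06909942626953), 14.574216842651367)
bail_a top 0.52 215 ((153.46920776367188, 198.42974853515625), (13.732086181640625, 41.038421630859375), 35.36246109008789)
```

The side picture shows the crate at about (278,275) with its bails, and the caddy at (290,155). The top picture shows the crate at about (195,218), its left bail leaning out at column 150 and the caddy at (347,219). Next I'll zoom in on the bails.

```bash
python3 - <<'E'
import cv2,numpy as np
a=cv2.imread("pics/top0.png")[170:270,135:285]; b=cv2.imread("pics/side0.png")[200:340,215:345]
a=cv2.resize(a,None,fx=2.6,fy=2.6,interpolation=cv2.INTER_CUBIC); b=cv2.resize(b,None,fx=3,fy=3,interpolation=cv2.INTER_CUBIC)
o=np.zeros((420,790,3),np.uint8); o[:260,:390]=a; o[:420,400:790]=b
c=cv2.imread("pics/top0.png")[185:250,305:390]; c=cv2.resize(c,None,fx=2.4,fy=2.4,interpolation=cv2.INTER_CUBIC);o[262:262+c.shape[0],:c.shape[1]]=c
d=cv2.imread("pics/side0.png")[112:184,260:320]; d=cv2.resize(d,None,fx=2.1,fy=2.1,interpolation=cv2.INTER_CUBIC);o[262:262+d.shape[0],230:230+d.shape[1]]=d
cv2.imwrite("pics/z0.png",o)
E
```

```text
(no output)
```

View pics/z0.png

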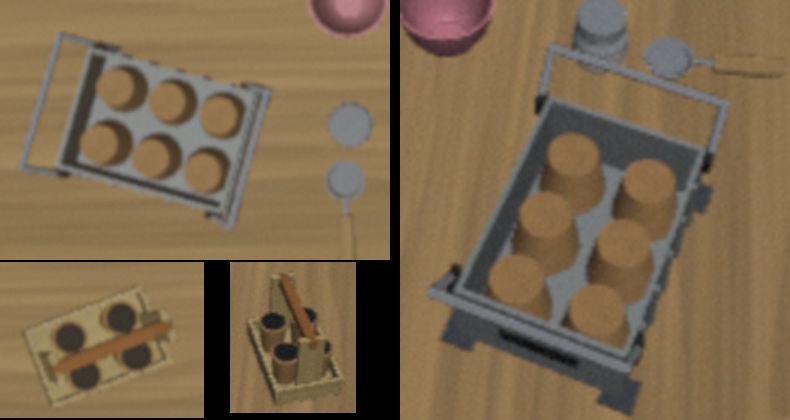

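```bash
python3 - <<'E'
from h import *
from scipy.optimize import least_squares
P={n:camera(n) for n in("side","top")}
def proj(p,X):
    M=np.array(p["cam_to_world"]); c=M[:3,:3].T@(X-M[:3,3]); return np.array([p["cx"]+p["fx"]*c[0]/-c[2],p["cy"]-p["fy"]*c[1]/-c[2]])
def W(q,X): c,s=np.cos(q[2]),np.sin(q[2]); return np.array([q[0]+c*X[0]-s*X[1],q[1]+s*X[0]+c*X[1],X[2]])
def bar(q,x,k):
    th=q[3+k]+np.pi/6; y=.095+.052*np.cos(th); z=.084+.052*np.sin(th)
    return W(q,[x,y if k==0 else -y,z])
obs=[("top",.08,0,158.1,184.2),("top",-.08,0,143.5,234.2),("top",.08,1,238.1,203.8),("top",-.08,1,224.2,256.2),
("side",.08,1,265.7,216),("side",-.08,1,324,234.7),("side",.08,0,226,297.3),("side",-.08,0,292.7,322.7)]
f=lambda q:np.concatenate([proj(P[n],bar(q,x,k))-[u,v] for n,x,k,u,v in obs])
s=least_squares(f,[.53,.22,-.25,0.,0.]); print(s.x,np.round(s.fun,1))
for k in(0,1): print("bar",k,[np.round(bar(s.x,x,k),4) for x in(.08,0,-.08)])
print("crate u",W(s.x,[0,0,0]),"piv",W(s.x,[0,.095,.084]),W(s.x,[0,-.095,.084]))
# compare tri of b bar
a=atz(P["top"],[327.9/512,229.2/384],.12);b=atz(P["top"],[375.8/512,211.2/384],.12);print("handle",a,b,(a+b)/2,np.degrees(np.arctan2(*(b-a)[[0,1]]*np.array([1,-1]))))
for q in("tin","bowl","spoon"):
  for d in tip_of(q,P["top"])[:2]: print(q,d["conf"],np.round(atz(P["top"],d["point"],0),3))
E
```

```text
[ 0.53228366  0.22545243 -0.2784965   0.30907563  0.46695119] [-0.7 -0.3 -0.3  0.8 -0.4  0.9 -0.2  0.5  0.  -0.3 -0.7 -0.8  0.5  0.1
 -1.1 -0.6]
bar 0 [array([0.6449, 0.3284, 0.1225]), array([0.568 , 0.3504, 0.1225]), array([0.4911, 0.3724, 0.1225])]
bar 1 [array([0.5752, 0.0847, 0.1275]), array([0.4983, 0.1067, 0.1275]), array([0.4214, 0.1287, 0.1275])]
crate u [0.53228366 0.22545243 0.        ] piv [0.55840015 0.31679207 0.084     ] [0.50616718 0.1341128  0.084     ]
handle [ 0.49529656 -0.18395044  0.12      ] [ 0.54561163 -0.32906539  0.12      ] [ 0.5204541  -0.25650792  0.12      ] 19.122742837895473
tin 0.73 [ 0.538 -0.012  0.   ]
bowl 0.69 [0.692 0.001 0.   ]
spoon 0.54 [ 0.422 -0.006  0.   ]
```

```bash
python3 -m crank '[{"wy":-0.182,"dx":-3,"gripper":0},{"wy":-0.182,"dx":-3,"gripper":0},{"wy":-0.182,"dx":-3,"gripper":0},{"wy":-0.182,"dx":-3,"gripper":0},{"wy":-0.182,"dx":-3,"gripper":0}]' 20
cat >> h.py <<'E'
Q=np.array([.5323,.2255,-.2785])
def cc():
    o=st(); e=np.array(o["ee_pos"]); c,s=np.cos(Q[2]),np.sin(Q[2]); d=e[:2]-Q[:2]
    r=R.from_rotvec(o["tcp_rot"]).as_matrix()
    print("crate frame",np.round([c*d[0]+s*d[1],-s*d[0]+c*d[1],e[2]],4),"tool z az deg",round(np.degrees(np.arctan2(r[1,2],r[0,2])),2),"q",np.round(o["joint_pos"],2))
E
python3 -c "
from h import *
cc()"
```

```text
t 3.0 tcp [ 0.2364 -0.5786  0.2416] F [-0.3 -0.8 -0.1] open 0.0873
[[-0.926  0.     0.378]
 [-0.378 -0.    -0.926]
 [-0.    -1.     0.   ]]
crate frame [-0.0635 -0.8545  0.2416] tool z az deg -67.78 q [ 1.16  0.33 -0.06  1.46  0.02  1.35 -0.09]invalid input at $[0]: expected keys wx, wy, wz, dx, dy, dz, gripper
```

```bash
python3 -m crank '[{"wx":0,"wy":-0.18,"wz":0,"dx":-3,"dy":0,"dz":0,"gripper":0},{"wx":0,"wy":-0.18,"wz":0,"dx":-3,"dy":0,"dz":0,"gripper":0},{"wx":0,"wy":-0.18,"wz":0,"dx":-3,"dy":0,"dz":0,"gripper":0},{"wx":0,"wy":-0.18,"wz":0,"dx":-3,"dy":0,"dz":0,"gripper":0},{"wx":0,"wy":-0.18,"wz":0,"dx":-3,"dy":0,"dz":0,"gripper":0}]' 20
python3 -c "
from h import *
cc()"
```

```text
t: 3.62
ee_pos: [0.3436, -0.479, 0.2415]
tcp_rot: [-1.065, 1.41, -1.41]
contact_force: [0.0, 0.3, -0.6]
opening: 0.045
t 3.62 tcp [ 0.3436 -0.479   0.2415] F [ 0.   0.3 -0.6] open 0.045
[[-0.273  0.     0.962]
 [-0.962 -0.    -0.273]
 [-0.    -1.     0.   ]]
crate frame [ 0.0123 -0.7293  0.2415] tool z az deg -15.85 q [ 1.09  0.27 -0.26  1.55  0.07  1.33  0.54]
```

```bash
python3 -m crank '[{"wx":0,"wy":0,"wz":0,"dx":-6,"dy":0,"dz":0,"gripper":0},{"wx":0,"wy":0,"wz":0,"dx":-6,"dy":0,"dz":0,"gripper":0},{"wx":0,"wy":0,"wz":0,"dx":-6,"dy":0,"dz":0,"gripper":0},{"wx":0,"wy":0,"wz":0,"dx":-6,"dy":0,"dz":0,"gripper":0},{"wx":0,"wy":0,"wz":0,"dx":-6,"dy":0,"dz":0,"gripper":0}]'
python3 -m crank '[{"wx":0,"wy":0,"wz":0,"dx":-6,"dy":0,"dz":0,"gripper":0},{"wx":0,"wy":0,"wz":0,"dx":-6,"dy":0,"dz":0,"gripper":0},{"wx":0,"wy":0,"wz":0,"dx":-6,"dy":0,"dz":0,"gripper":0},{"wx":0,"wy":0,"wz":0,"dx":-6,"dy":0,"dz":0,"gripper":0},{"wx":0,"wy":0,"wz":0,"dx":-6,"dy":0,"dz":0,"gripper":0}]'
python3 -m crank '[{"wx":0,"wy":0,"wz":0,"dx":-6,"dy":0,"dz":0,"gripper":0},{"wx":0,"wy":0,"wz":0,"dx":-6,"dy":0,"dz":0,"gripper":0},{"wx":0,"wy":0,"wz":0,"dx":-6,"dy":0,"dz":0,"gripper":0},{"wx":0,"wy":0,"wz":0,"dx":-6,"dy":0,"dz":0,"gripper":0},{"wx":0,"wy":0,"wz":0,"dx":-6,"dy":0,"dz":0,"gripper":0}]'
python3 -c "
from h import *
cc()"
```

```text
t: 4.25
ee_pos: [0.4269, -0.1899, 0.2418]
tcp_rot: [-1.062, 1.414, -1.416]
contact_force: [0.9, -0.5, -0.2]
opening: 0.0014
t: 4.88
ee_pos: [0.5108, 0.0979, 0.242]
tcp_rot: [-1.061, 1.414, -1.416]
contact_force: [1.1, -1.2, -1.2]
opening: 0.0006
t: 5.5
ee_pos: [0.595, 0.3858, 0.2413]
tcp_rot: [-1.061, 1.415, -1.416]
contact_force: [1.2, -0.3, 1.0]
opening: 0.0006
t 5.5 tcp [0.595  0.3858 0.2413] F [ 1.2 -0.3  1. ] open 0.0006
[[-0.28  0.    0.96]
 [-0.96 -0.   -0.28]
 [ 0.   -1.    0.  ]]
crate frame [0.0162 0.1713 0.2413] tool z az deg -16.29 q [-0.17  0.64 -0.79  1.17  0.44  1.5  -1.17]
```

```bash
python3 -m crank '[{"wx":0,"wy":0,"wz":0,"dx":0,"dy":4,"dz":-1.5,"gripper":0},{"wx":0,"wy":0,"wz":0,"dx":0,"dy":4,"dz":0,"gripper":0},{"wx":0,"wy":0,"wz":0,"dx":0,"dy":3.7,"dz":0,"gripper":0},{"wx":0,"wy":0,"wz":0,"dx":1,"dy":0,"dz":0,"gripper":0},{"wx":0,"wy":0,"wz":0,"dx":1.5,"dy":0,"dz":0,"gripper":0}]'
python3 -m crank '[{"wx":0,"wy":0,"wz":0,"dx":1.5,"dy":0,"dz":0,"gripper":0},{"wx":0,"wy":0,"wz":0,"dx":1.5,"dy":0,"dz":0,"gripper":0},{"wx":0,"wy":0,"wz":0,"dx":1.5,"dy":0,"dz":0,"gripper":0},{"wx":0,"wy":0,"wz":0,"dx":1.5,"dy":0,"dz":0,"gripper":0},{"wx":0,"wy":0,"wz":0,"dx":1.5,"dy":0,"dz":0,"gripper":0}]'
python3 - <<'E'
from h import *
cc()
p=camera("side"); cv2.imwrite("pics/s1.png",cv2.resize(p["image"][180:350,190:360,::-1],None,fx=3,fy=3))
E
```

```text
t: 6.12
ee_pos: [0.5731, 0.3649, 0.1264]
tcp_rot: [-1.059, 1.415, -1.413]
contact_force: [4.9, 15.5, 13.7]
opening: 0.0004
t: 6.75
ee_pos: [0.5514, 0.293, 0.124]
tcp_rot: [-1.06, 1.416, -1.412]
contact_force: [13.1, 28.9, -28.0]
opening: 0.0004
t 6.75 tcp [0.5514 0.293  0.124 ] F [ 13.1  28.9 -28. ] open 0.0004
[[-0.279  0.     0.96 ]
 [-0.96   0.003 -0.279]
 [-0.003 -1.    -0.001]]
crate frame [-0.0002  0.0702  0.124 ] tool z az deg -16.18 q [ 0.05  0.55 -0.81  1.57  0.42  1.2  -1.13]
```

View pics/s1.png

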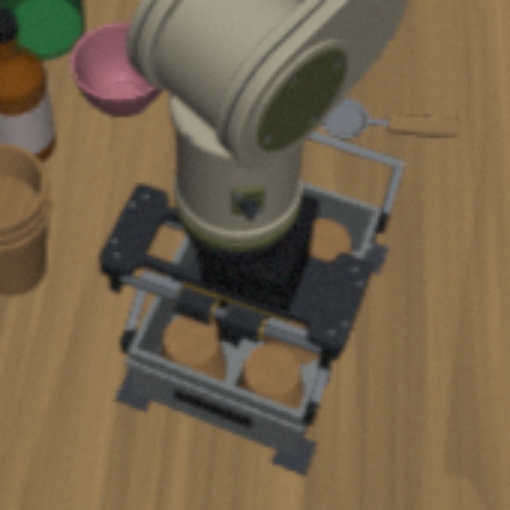

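```bash
python3 -m crank '[{"wx":0,"wy":0,"wz":0,"dx":0,"dy":0,"dz":0,"gripper":0},{"wx":0,"wy":0,"wz":0,"dx":-0.3,"dy":0,"dz":0,"gripper":0},{"wx":0,"wy":0,"wz":0,"dx":-0.7,"dy":0,"dz":0,"gripper":0},{"wx":0,"wy":0,"wz":0,"dx":-1,"dy":-1,"dz":0,"gripper":0},{"wx":0,"wy":0,"wz":0,"dx":0,"dy":-4,"dz":0,"gripper":0}]'
python3 - <<'E'
from h import *
cc()
for n in("top","side"):
  p=camera(n); print([(round(d["conf"],2),np.round(np.array(d["point"])*[512,384],1)) for d in tip_of("bail_a_bar",p)])
  save(p,n+"2.png")
a=cv2.imread("pics/top2.png")[170:260,135:265]; b=cv2.imread("pics/side2.png")[200:340,215:345]
o=np.zeros((420,790,3),np.uint8); o[:270,:390]=cv2.resize(a,None,fx=3,fy=3); o[:,400:]=cv2.resize(b,None,fx=3,fy=3)
cv2.imwrite("pics/z2.png",o)
E
```

```text
t: 7.42
ee_pos: [0.5564, 0.3121, 0.1737]
tcp_rot: [-1.066, 1.415, -1.414]
contact_force: [1.0, 1.2, 0.4]
opening: 0.0005
t 7.42 tcp [0.5564 0.3121 0.1737] F [1.  1.2 0.4] open 0.0005
[[-0.278 -0.004  0.961]
 [-0.961 -0.001 -0.278]
 [ 0.002 -1.    -0.003]]
crate frame [-0.0006  0.0899  0.1737] tool z az deg -16.15 q [ 0.01  0.54 -0.82  1.47  0.4   1.31 -1.13]
[(0.54, array([171.5, 215.1]))]
[(0.59, array([290.8, 136.3]))]
```

View pics/z2.png

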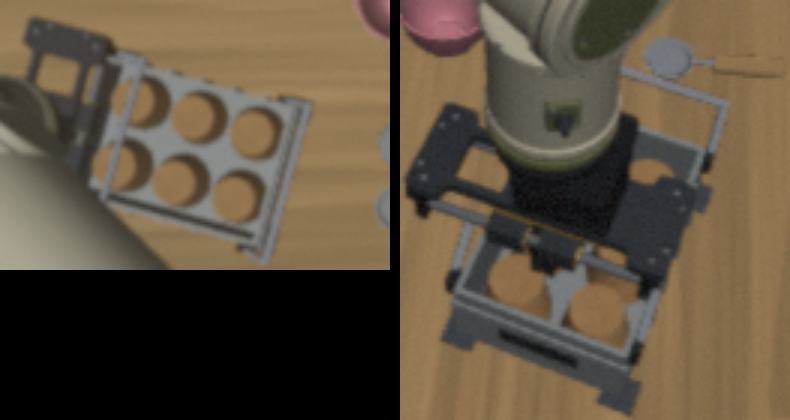

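```bash
python3 - <<'E'
from h import *
p=camera("top")
c,s=np.cos(Q[2]),np.sin(Q[2])
for th in(1.5,1.7,1.9,2.1,2.3):
    z=.084+.052*np.sin(th+np.pi/6); y=.095+.052*np.cos(th+np.pi/6)
    r=[]
    for u,v in((178.3,190),(174.7,213),(171,236)):
        d=atz(p,[u/512,v/384],z)[:2]-Q[:2]; r.append(-s*d[0]+c*d[1])
    print(th,"model y,z",round(y,4),round(z,4),"pix y",np.round(r,4))
E
```

```text
1.5 model y,z 0.0723 0.1308 pix y [0.061  0.0531 0.0456]
1.7 model y,z 0.0634 0.1253 pix y [0.0624 0.0545 0.0469]
1.9 model y,z 0.0558 0.1182 pix y [0.0642 0.0562 0.0486]
2.1 model y,z 0.0498 0.1097 pix y [0.0663 0.0583 0.0507]
2.3 model y,z 0.0456 0.1003 pix y [0.0687 0.0607 0.0529]
```

```bash
python3 -m crank '[{"wx":0,"wy":0,"wz":0,"dx":3.7,"dy":0,"dz":0,"gripper":0},{"wx":0,"wy":0,"wz":0,"dx":0,"dy":2.2,"dz":0,"gripper":0},{"wx":0,"wy":0,"wz":0,"dx":0.2,"dy":1.5,"dz":0,"gripper":0},{"wx":0,"wy":0,"wz":0,"dx":0.3,"dy":1.5,"dz":0,"gripper":0},{"wx":0,"wy":0,"wz":0,"dx":0.3,"dy":1.2,"dz":0,"gripper":0}]'
python3 -m crank '[{"wx":0,"wy":0,"wz":0,"dx":0,"dy":0.3,"dz":0,"gripper":0},{"wx":0,"wy":0,"wz":0,"dx":0,"dy":0.2,"dz":0,"gripper":0},{"wx":0,"wy":0,"wz":0,"dx":0,"dy":0,"dz":0,"gripper":0},{"wx":0,"wy":0,"wz":0,"dx":0,"dy":0,"dz":0,"gripper":0},{"wx":0,"wy":0,"wz":0,"dx":0,"dy":0,"dz":0,"gripper":0}]'
python3 -c "
from h import *
cc()"
```

```text
t: 8.3
ee_pos: [0.5446, 0.2687, 0.1095]
tcp_rot: [-1.062, 1.415, -1.414]
contact_force: [0.0, 1.0, 0.9]
opening: 0.0007
t: 8.93
ee_pos: [0.5445, 0.2684, 0.1069]
tcp_rot: [-1.063, 1.414, -1.415]
contact_force: [-6.5, -7.3, 14.2]
opening: 0.0003
t 8.93 tcp [0.5445 0.2684 0.1069] F [-6.5 -7.3 14.2] open 0.0003
[[-0.279 -0.     0.96 ]
 [-0.96  -0.001 -0.279]
 [ 0.001 -1.     0.   ]]
crate frame [-0.      0.0446  0.1069] tool z az deg -16.2 q [ 0.09  0.53 -0.81  1.63  0.41  1.16 -1.1 ]
```

```bash
python3 -m crank '[{"wx":0,"wy":0,"wz":0,"dx":0,"dy":-4.5,"dz":0,"gripper":0},{"wx":0,"wy":0,"wz":0,"dx":3,"dy":-4.5,"dz":0,"gripper":0},{"wx":0,"wy":0,"wz":0,"dx":6.2,"dy":0,"dz":0,"gripper":0},{"wx":0,"wy":0,"wz":0,"dx":6.2,"dy":0,"dz":0,"gripper":0},{"wx":0,"wy":0,"wz":0,"dx":6.2,"dy":0,"dz":0,"gripper":0}]'
python3 -m crank '[{"wx":0,"wy":0,"wz":0,"dx":0.5,"dy":0,"dz":0,"gripper":0},{"wx":0,"wy":0,"wz":0,"dx":0,"dy":2,"dz":0,"gripper":0},{"wx":0,"wy":0,"wz":0,"dx":0,"dy":3,"dz":0,"gripper":0},{"wx":0,"wy":0,"wz":0,"dx":0,"dy":2,"dz":0,"gripper":0},{"wx":0,"wy":0,"wz":0,"dx":-1,"dy":0,"dz":0,"gripper":0}]'
python3 - <<'E'
from h import *
cc()
p=camera("top");save(p,"t3.png");print([(round(d["conf"],2),np.round(np.array(d["point"])*[512,384],1)) for d in tip_of("bail_a_bar",p)])
E
```

```text
t: 9.55
ee_pos: [0.4839, 0.0597, 0.1957]
tcp_rot: [-1.061, 1.414, -1.414]
contact_force: [0.9, -0.2, -0.4]
opening: 0.0
t: 10.18
ee_pos: [0.4853, 0.0666, 0.1246]
tcp_rot: [-1.064, 1.416, -1.413]
contact_force: [0.5, -0.4, 0.2]
opening: 0.0002
t 10.18 tcp [0.4853 0.0666 0.1246] F [ 0.5 -0.4  0.2] open 0.0002
[[-0.279 -0.002  0.96 ]
 [-0.96   0.    -0.279]
 [ 0.    -1.    -0.002]]
crate frame [-0.0015 -0.1657  0.1246] tool z az deg -16.19 q [ 0.54  0.24 -0.85  1.91  0.2   1.08 -0.67]
[(0.63, array([184.5, 217. ]))]
```

```bash
python3 -m crank '[{"wx":0,"wy":0,"wz":0,"dx":-1.4,"dy":0,"dz":0,"gripper":0},{"wx":0,"wy":0,"wz":0,"dx":-1.4,"dy":0,"dz":0,"gripper":0},{"wx":0,"wy":0,"wz":0,"dx":-1.4,"dy":-0.4,"dz":0,"gripper":0},{"wx":0,"wy":0,"wz":0,"dx":-1.4,"dy":-0.2,"dz":0,"gripper":0},{"wx":0,"wy":0,"wz":0,"dx":-1.4,"dy":0.2,"dz":0,"gripper":0}]'
python3 -m crank '[{"wx":0,"wy":0,"wz":0,"dx":-1.4,"dy":0.6,"dz":0,"gripper":0},{"wx":0,"wy":0,"wz":0,"dx":-0.6,"dy":0.5,"dz":0,"gripper":0},{"wx":0,"wy":0,"wz":0,"dx":0,"dy":0,"dz":0,"gripper":0},{"wx":0,"wy":0,"wz":0,"dx":1,"dy":0,"dz":0,"gripper":0},{"wx":0,"wy":0,"wz":0,"dx":1,"dy":-4,"dz":0,"gripper":0}]'
python3 - <<'E'
from h import *
cc()
p=camera("top");save(p,"t3.png");cv2.imwrite("pics/z3.png",cv2.resize(cv2.imread("pics/t3.png")[170:260,135:265],None,fx=5,fy=5))
E
```

```text
t: 10.9
ee_pos: [0.506, 0.1342, 0.1298]
tcp_rot: [-1.061, 1.414, -1.415]
contact_force: [0.1, -1.2, 1.1]
opening: 0.0005
t: 11.52
ee_pos: [0.5037, 0.1312, 0.1568]
tcp_rot: [-1.066, 1.418, -1.414]
contact_force: [0.9, 0.1, 0.3]
opening: 0.0003
t 11.53 tcp [0.5037 0.1312 0.1568] F [0.9 0.1 0.3] open 0.0003
[[-0.28  -0.005  0.96 ]
 [-0.96  -0.001 -0.28 ]
 [ 0.002 -1.    -0.005]]
crate frame [-0.0016 -0.0985  0.1568] tool z az deg -16.25 q [ 0.42  0.28 -0.87  1.8   0.23  1.17 -0.8 ]
```

View pics/z3.png

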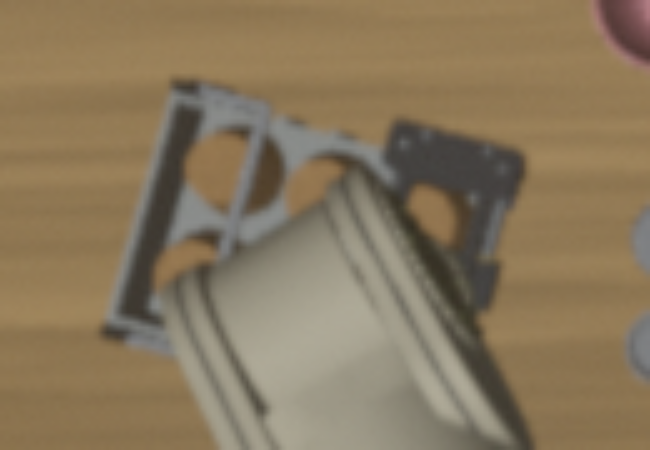

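```bash
python3 -m crank '[{"wx":0,"wy":0,"wz":0,"dx":-1.5,"dy":-1.2,"dz":0,"gripper":0},{"wx":0,"wy":0,"wz":0,"dx":-2.4,"dy":0,"dz":0,"gripper":0},{"wx":0,"wy":0,"wz":0,"dx":0,"dy":1.7,"dz":0,"gripper":0},{"wx":0,"wy":0,"wz":0,"dx":-0.3,"dy":1.0,"dz":0,"gripper":0},{"wx":0,"wy":0,"wz":0,"dx":-0.4,"dy":1.0,"dz":0,"gripper":0}]'
python3 -m crank '[{"wx":0,"wy":0,"wz":0,"dx":-0.4,"dy":1.0,"dz":0,"gripper":0},{"wx":0,"wy":0,"wz":0,"dx":-0.3,"dy":1.0,"dz":0,"gripper":0},{"wx":0,"wy":0,"wz":0,"dx":0,"dy":0.5,"dz":0,"gripper":0},{"wx":0,"wy":0,"wz":0,"dx":0,"dy":0,"dz":0,"gripper":0},{"wx":0,"wy":0,"wz":0,"dx":0,"dy":0,"dz":0,"gripper":0}]'
python3 -c "
from h import *
cc()"
```

```text
t: 12.2
ee_pos: [0.5186, 0.1787, 0.1335]
tcp_rot: [-1.06, 1.414, -1.413]
contact_force: [1.0, 3.6, 3.6]
opening: 0.0006
t: 12.82
ee_pos: [0.5202, 0.1835, 0.1085]
tcp_rot: [-1.062, 1.415, -1.415]
contact_force: [-0.1, 0.5, -0.5]
opening: 0.0009
t 12.82 tcp [0.5202 0.1835 0.1085] F [-0.1  0.5 -0.5] open 0.0009
[[-0.28  -0.     0.96 ]
 [-0.96  -0.001 -0.28 ]
 [ 0.001 -1.     0.   ]]
crate frame [-1.000e-04 -4.370e-02  1.085e-01] tool z az deg -16.24 q [ 0.28  0.42 -0.85  1.78  0.35  1.11 -0.96]
```

```bash
python3 -m crank '[{"wx":0,"wy":0,"wz":0,"dx":0,"dy":0.2,"dz":0,"gripper":0},{"wx":0,"wy":0,"wz":0,"dx":0,"dy":0.1,"dz":0,"gripper":0},{"wx":0,"wy":0,"wz":0,"dx":0,"dy":0,"dz":0,"gripper":0},{"wx":0,"wy":0,"wz":0,"dx":0,"dy":0,"dz":0,"gripper":0},{"wx":0,"wy":0,"wz":0,"dx":0,"dy":0,"dz":0,"gripper":0}]'
python3 -m crank '[{"wx":0,"wy":0,"wz":0,"dx":0,"dy":-5,"dz":0,"gripper":0},{"wx":0,"wy":0,"wz":0,"dx":2,"dy":-5,"dz":0,"gripper":0},{"wx":0,"wy":0,"wz":0,"dx":6,"dy":-3,"dz":1,"gripper":100},{"wx":0,"wy":0,"wz":0,"dx":6,"dy":0,"dz":2,"gripper":100},{"wx":0,"wy":0,"wz":0,"dx":6,"dy":0,"dz":1,"gripper":100}]'
python3 -m crank '[{"wx":0,"wy":-0.12,"wz":0,"dx":5,"dy":0,"dz":2,"gripper":100},{"wx":0,"wy":-0.12,"wz":0,"dx":5,"dy":0,"dz":0,"gripper":100},{"wx":0,"wy":-0.13,"wz":0,"dx":0,"dy":0,"dz":0,"gripper":100},{"wx":0,"wy":-0.13,"wz":0,"dx":0,"dy":0,"dz":0,"gripper":100},{"wx":0,"wy":-0.13,"wz":0,"dx":0,"dy":0,"dz":0,"gripper":100}]'
python3 - <<'E'
from h import *
cc()
P={n:camera(n) for n in("side","top")}
for n in P: save(P[n],n+"4.png")
o=np.zeros((590,790,3),np.uint8)
def put(im,x,y): o[y:y+im.shape[0],x:x+im.shape[1]]=im
T=cv2.imread("pics/top4.png");S=cv2.imread("pics/side4.png")
put(cv2.resize(T[170:270,135:265],None,fx=3,fy=3),0,0); put(cv2.resize(S[200:340,215:345],None,fx=3,fy=3),395,0)
put(cv2.resize(T[175:260,275:400],None,fx=3,fy=3),0,305)
put(cv2.resize(S[100:185,240:335],None,fx=1.9,fy=1.9),400,425)
cv2.imwrite("pics/z4.png",o)
for q in("bail_a_bar","caddy","caddy_handle"):
  for n in P: print(q,n,[(np.round(np.array(d["point"])*[512,384],1).tolist(),round(d["conf"],2)) for d in tip_of(q,P[n])[:2]])
E
```

```text
t: 13.45
ee_pos: [0.5206, 0.1838, 0.1068]
tcp_rot: [-1.061, 1.414, -1.416]
contact_force: [-4.8, -3.1, 13.5]
opening: 0.0006
t: 14.08
ee_pos: [0.5033, -0.016, 0.2337]
tcp_rot: [-1.061, 1.413, -1.416]
contact_force: [0.1, -1.0, -0.3]
opening: 0.0224
t: 14.7
ee_pos: [0.5003, -0.1169, 0.2332]
tcp_rot: [-1.355, 0.947, -0.947]
contact_force: [0.3, 0.7, -0.3]
opening: 0.0726
t 14.7 tcp [ 0.5003 -0.1169  0.2332] F [ 0.3  0.7 -0.3] open 0.0726
[[ 0.344  0.     0.939]
 [-0.939 -0.     0.344]
 [ 0.    -1.    -0.   ]]
crate frame [ 0.0634 -0.338   0.2332] tool z az deg 20.11 q [ 0.87  0.17 -0.8   1.73  0.12  1.3   0.4 ]
bail_a_bar side [([272.0, 284.0], 0.85), ([289.9, 132.5], 0.22)]
bail_a_bar top [([181.4, 218.1], 0.46)]
caddy side [([286.1, 161.3], 0.72), ([317.5, 221.3], 0.56)]
caddy top [([343.1, 220.6], 0.57)]
caddy_handle side [([290.5, 134.2], 0.9), ([285.4, 161.7], 0.2)]
caddy_handle top [([352.9, 216.8], 0.93)]
```

View pics/z4.png

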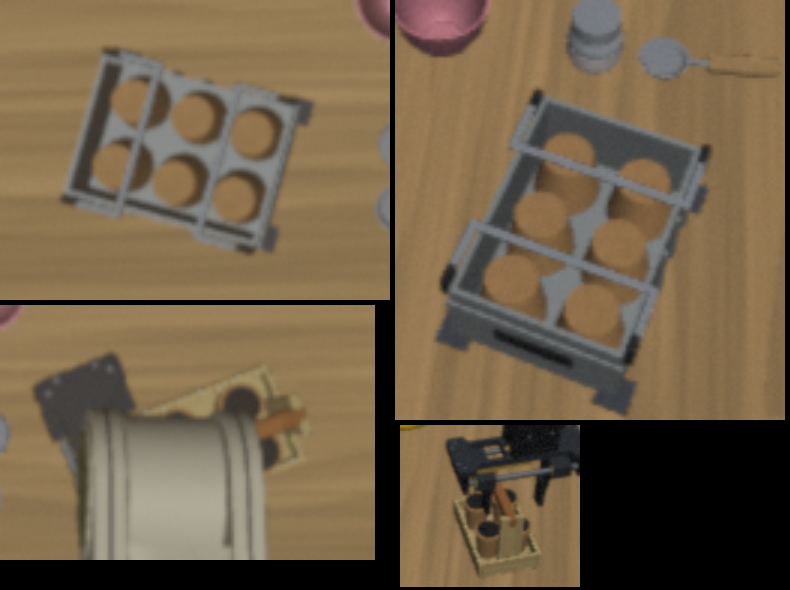

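```bash
python3 - <<'E'
from h import *
from scipy.optimize import least_squares
P={n:camera(n) for n in("side","top")}
def proj(p,X):
    M=np.array(p["cam_to_world"]); c=M[:3,:3].T@(X-M[:3,3]); return np.array([p["cx"]+p["fx"]*c[0]/-c[2],p["cy"]-p["fy"]*c[1]/-c[2]])
def W(q,X): c,s=np.cos(q[2]),np.sin(q[2]); return np.array([q[0]+c*X[0]-s*X[1],q[1]+s*X[0]+c*X[1],X[2]])
def fit(obs,x0):
    f=lambda q:np.concatenate([proj(P[n],W(q,X))-[u,v] for n,X,u,v in obs])
    s=least_squares(f,x0,loss="soft_l1"); print(np.round(s.x,4),np.round(f(s.x),1)); return s.x
z=.084
ob=[("top",(.08,.043,z),189,188.3),("top",(-.08,.043,z),175.7,240.7),("top",(.08,-.043,z),215,199.3),("top",(-.08,-.043,z),202.7,250),
("side",(.08,-.043,z),255,249),("side",(-.08,-.043,z),313.3,269),("side",(.08,.043,z),242.7,274.7),("side",(-.08,.043,z),301.7,297.7)]
fit(ob,Q); fit(ob[:4],Q); fit(ob[4:],Q)
oc=[("top",(.055,.085,.04),314.6,213.3),("top",(.055,-.085,.04),364.2,194.6),("top",(-.055,-.085,.04),377.9,225.8),("top",(-.055,.085,.04),326.7,244.6),
("top",(0,0,.12),353,218.5),("side",(0,0,.12),290.9,134.8),("top",(0,.075,.12),327.9,229.2),("top",(0,-.075,.12),375.8,211.2)]
c=fit(oc,[.52,-.256,.33]); print("handle",W(c,(0,0,.12)),np.degrees(c[2]))
o=st(); r=R.from_rotvec(o["tcp_rot"]).as_matrix(); print("tool delta cm",np.round(100*r.T@(W(c,(0,0,.12))-o["ee_pos"]),2))
E
```

```text
[ 0.5315  0.2249 -0.2979] [-0.7  3.6 -1.8  0.6 -0.4 -0.  -2.4 -1.1  0.4 -1.4 -0.4 -0.8 -0.7 -0.6
  0.2 -0.8]
[ 0.5326  0.2208 -0.2817] [ 0.2  3.3 -0.2  0.6  0.6 -0.7 -0.6 -1.6]
[ 0.5311  0.2274 -0.2956] [ 0.4 -0.6 -0.2  0.  -0.6  0.3  0.4  0.1]
[ 0.522  -0.2559  0.3369] [ 0.6 -0.6  0.3 -0.6 -0.7  0.3  1.   0.3 -1.4  1.2  0.8 -0.3  0.4 -0.6
 -0.8 -0.4]
handle [ 0.52198258 -0.25593738  0.12      ] 19.304961394082063
t 15.2 tcp [ 0.5005 -0.1167  0.2332] F [-0.3  0.1 -0.7] open 0.0869
[[ 0.339  0.     0.941]
 [-0.941 -0.     0.339]
 [ 0.    -1.     0.   ]]
tool delta cm [13.83 11.32 -2.7 ]
```

```bash
python3 -m crank '[{"wx":0,"wy":0.01,"wz":0,"dx":4.6,"dy":0,"dz":-0.9,"gripper":100},{"wx":0,"wy":0,"wz":0,"dx":4.6,"dy":0,"dz":-0.9,"gripper":100},{"wx":0,"wy":0,"wz":0,"dx":4.6,"dy":0,"dz":-0.9,"gripper":100},{"wx":0,"wy":0,"wz":0,"dx":0,"dy":4,"dz":0,"gripper":100},{"wx":0,"wy":0,"wz":0,"dx":0,"dy":3,"dz":0,"gripper":100}]' 40
python3 - <<'E'
from h import *
st()
P={n:camera(n) for n in("side",)}
S=P["side"]["image"][90:190,230:340,::-1]; cv2.imwrite("pics/z5.png",cv2.resize(S,None,fx=5,fy=5,interpolation=cv2.INTER_CUBIC))
E
```

```text
t: 15.82
ee_pos: [0.5207, -0.2563, 0.1616]
tcp_rot: [-1.349, 0.959, -0.958]
contact_force: [-0.5, 0.4, -0.7]
opening: 0.0869
t 15.82 tcp [ 0.5207 -0.2563  0.1616] F [-0.5  0.4 -0.7] open 0.0869
[[ 0.329 -0.001  0.944]
 [-0.944  0.001  0.329]
 [-0.001 -1.    -0.   ]]
```

View pics/z5.png

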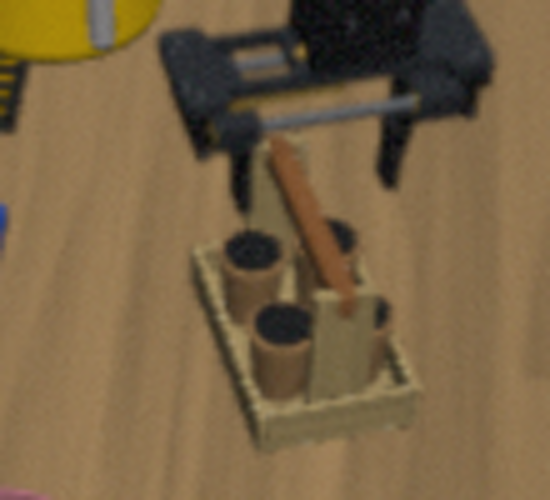

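The fingers, with tips at (240,205) and (388,185), straddle the handle bar at about (310,215). I'll lower and close.

```bash
python3 -m crank '[{"wx":0,"wy":0,"wz":0,"dx":0,"dy":2.5,"dz":0,"gripper":100},{"wx":0,"wy":0,"wz":0,"dx":0,"dy":1.6,"dz":0,"gripper":100},{"wx":0,"wy":0,"wz":0,"dx":0,"dy":0,"dz":0,"gripper":10},{"wx":0,"wy":0,"wz":0,"dx":0,"dy":0,"dz":0,"gripper":0},{"wx":0,"wy":0,"wz":0,"dx":0,"dy":0,"dz":0,"gripper":0}]' 45
python3 -m crank '[{"wx":0,"wy":0,"wz":0,"dx":0,"dy":0,"dz":0,"gripper":0},{"wx":0,"wy":0,"wz":0,"dx":0,"dy":0,"dz":0,"gripper":0},{"wx":0,"wy":0,"wz":0,"dx":0,"dy":0,"dz":0,"gripper":0},{"wx":0,"wy":0,"wz":0,"dx":0,"dy":0,"dz":0,"gripper":0},{"wx":0,"wy":0,"wz":0,"dx":0,"dy":0,"dz":0,"gripper":0}]'
python3 -m crank '[{"wx":0,"wy":0,"wz":0,"dx":0,"dy":-0.5,"dz":0,"gripper":0},{"wx":0,"wy":0,"wz":0,"dx":0,"dy":-1,"dz":0,"gripper":0},{"wx":0,"wy":0,"wz":0,"dx":0,"dy":-1.5,"dz":0,"gripper":0},{"wx":0,"wy":0,"wz":0,"dx":0,"dy":-2,"dz":0,"gripper":0},{"wx":0,"wy":0,"wz":0,"dx":0,"dy":-2,"dz":0,"gripper":0}]'
python3 -c "
from h import *
cc()"
```

```text
t: 16.5
ee_pos: [0.5216, -0.256, 0.1232]
tcp_rot: [-1.35, 0.956, -0.959]
contact_force: [0.2, -0.8, 0.4]
opening: 0.0652
t: 17.12
ee_pos: [0.5213, -0.2556, 0.1223]
tcp_rot: [-1.35, 0.957, -0.958]
contact_force: [-0.1, 0.4, -3.4]
opening: 0.0176
t: 17.75
ee_pos: [0.5213, -0.2558, 0.1942]
tcp_rot: [-1.35, 0.957, -0.958]
contact_force: [0.3, -0.5, -4.7]
opening: 0.0174
t 17.75 tcp [ 0.5213 -0.2558  0.1942] F [ 0.3 -0.5 -4.7] open 0.0174
[[ 0.331  0.001  0.944]
 [-0.944 -0.001  0.331]
 [ 0.001 -1.     0.001]]
crate frame [ 0.1217 -0.4658  0.1942] tool z az deg 19.31 q [ 0.95  0.34 -0.7   1.62  0.23  1.26  0.55]
```

```bash
python3 -m crank '[{"wx":0,"wy":0.125,"wz":0,"dx":0,"dy":-1.5,"dz":0,"gripper":0},{"wx":0,"wy":0.125,"wz":0,"dx":0,"dy":-1.5,"dz":0,"gripper":0},{"wx":0,"wy":0.125,"wz":0,"dx":0,"dy":-1.5,"dz":0,"gripper":0},{"wx":0,"wy":0.125,"wz":0,"dx":0,"dy":-1.5,"dz":0,"gripper":0},{"wx":0,"wy":0.123,"wz":0,"dx":0,"dy":-0.6,"dz":0,"gripper":0}]'
python3 -m crank '[{"wx":0,"wy":0,"wz":0,"dx":-1.5,"dy":0,"dz":-0.4,"gripper":0},{"wx":0,"wy":0,"wz":0,"dx":-3,"dy":0,"dz":-0.8,"gripper":0},{"wx":0,"wy":0,"wz":0,"dx":-4,"dy":0,"dz":-1.2,"gripper":0},{"wx":0,"wy":0,"wz":0,"dx":-4,"dy":0,"dz":-1.2,"gripper":0},{"wx":0,"wy":0,"wz":0,"dx":-4,"dy":0,"dz":-1.2,"gripper":0}]'
python3 -m crank '[{"wx":0,"wy":0,"wz":0,"dx":-4,"dy":0,"dz":-1.2,"gripper":0},{"wx":0,"wy":0,"wz":0,"dx":-4,"dy":0,"dz":-1.2,"gripper":0},{"wx":0,"wy":0,"wz":0,"dx":-4,"dy":0,"dz":-1.2,"gripper":0},{"wx":0,"wy":0,"wz":0,"dx":-4,"dy":0,"dz":-1.2,"gripper":0},{"wx":0,"wy":0,"wz":0,"dx":-4,"dy":0,"dz":-1.2,"gripper":0}]'
python3 -c "
from h import *
Q[:]=[.532,.2252,-.287]
cc()"
```

```text
t: 18.38
ee_pos: [0.5215, -0.2557, 0.2605]
tcp_rot: [-1.057, 1.417, -1.421]
contact_force: [0.0, -0.2, -5.3]
opening: 0.0173
t: 19.0
ee_pos: [0.5211, -0.0811, 0.2584]
tcp_rot: [-1.063, 1.413, -1.413]
contact_force: [1.1, -0.6, -4.6]
opening: 0.0173
t: 19.62
ee_pos: [0.5194, 0.1273, 0.2585]
tcp_rot: [-1.063, 1.413, -1.414]
contact_force: [-0.1, 0.3, -4.4]
opening: 0.0179
t 19.62 tcp [0.5194 0.1273 0.2585] F [-0.1  0.3 -4.4] open 0.0179
[[-0.278  0.     0.961]
 [-0.961 -0.    -0.278]
 [ 0.    -1.     0.   ]]
crate frame [ 0.0157 -0.0975  0.2585] tool z az deg -16.13 q [ 0.44  0.22 -0.87  1.64  0.17  1.36 -0.73]
```

```bash
python3 -m crank '[{"wx":0,"wy":0,"wz":0,"dx":-3.5,"dy":0,"dz":-0.8,"gripper":0},{"wx":0,"wy":0,"wz":0,"dx":-3,"dy":0,"dz":-0.5,"gripper":0},{"wx":0,"wy":0,"wz":0,"dx":-2,"dy":1,"dz":-0.3,"gripper":0},{"wx":0,"wy":0,"wz":0,"dx":-1.2,"dy":1,"dz":0,"gripper":0},{"wx":0,"wy":0,"wz":0,"dx":0,"dy":0.5,"dz":0,"gripper":0}]'
python3 - <<'E'
from h import *
Q[:]=[.532,.2252,-.287]
cc()
P={n:camera(n) for n in("side","top")}
for n in P: save(P[n],n+"6.png")
o=np.zeros((590,790,3),np.uint8)
T=cv2.imread("pics/top6.png")[150:270,120:270];S=cv2.imread("pics/side6.png")[185:345,205:355]
o[:450,:420]=cv2.resize(S,(420,450),interpolation=cv2.INTER_CUBIC); o[:296,420:790]=cv2.resize(T,(370,296),interpolation=cv2.INTER_CUBIC)
cv2.imwrite("pics/z6.png",o)
E
```

```text
t: 20.25
ee_pos: [0.5318, 0.2231, 0.2324]
tcp_rot: [-1.063, 1.416, -1.414]
contact_force: [0.0, 0.5, -4.6]
opening: 0.0175
t 20.25 tcp [0.5318 0.2231 0.2324] F [ 0.   0.5 -4.6] open 0.0175
[[-0.279 -0.001  0.96 ]
 [-0.96  -0.    -0.279]
 [ 0.    -1.    -0.001]]
crate frame [ 0.0004 -0.0021  0.2324] tool z az deg -16.23 q [ 0.24  0.36 -0.89  1.57  0.28  1.35 -0.96]
```

View pics/z6.png

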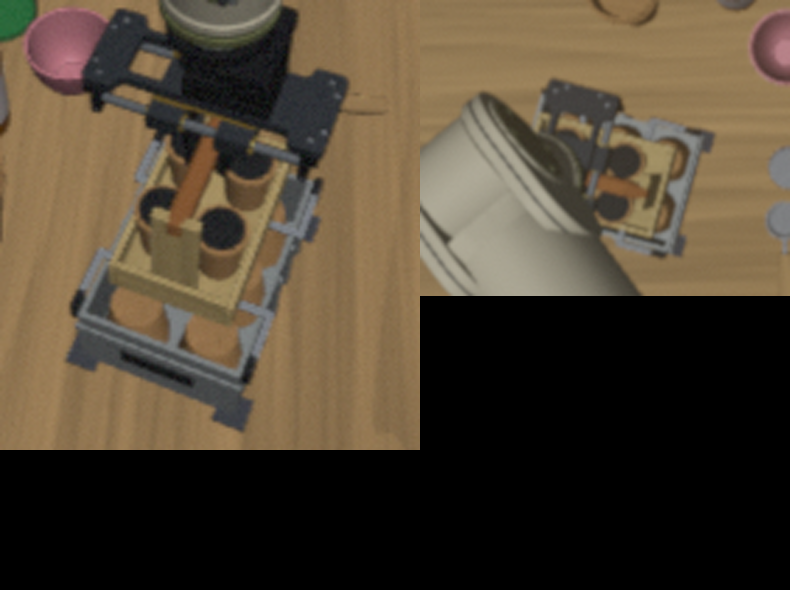

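```bash
python3 - <<'E'
from h import *
from scipy.optimize import least_squares
P={n:camera(n) for n in("side","top")}
def proj(p,X):
    M=np.array(p["cam_to_world"]); c=M[:3,:3].T@(X-M[:3,3]); return np.array([p["cx"]+p["fx"]*c[0]/-c[2],p["cy"]-p["fy"]*c[1]/-c[2]])
def W(q,X): c,s=np.cos(q[2]),np.sin(q[2]); return np.array([q[0]+c*X[0]-s*X[1],q[1]+s*X[0]+c*X[1],X[2]])
def fit(obs,x0):
    f=lambda q:np.concatenate([proj(P[n],W(q,X))-[u,v] for n,X,u,v in obs])
    s=least_squares(f,x0,loss="soft_l1"); print(np.round(s.x,4),np.round(f(s.x),1)); return s.x
k=.2324-.1223
S=lambda x,y:(205+x/2.8,185+y/2.8125)
T=lambda x,y:(120+(x-420)*150/370,150+y*120/296)
fit([("side",(.055,.085,k+.04),*S(115,262)),("side",(-.055,.085,k+.04),*S(237,303)),("side",(-.055,-.085,k+.04),*S(297,165)),("side",(.055,.085,k+.006),*S(117,282)),("side",(-.055,.085,k+.006),*S(235,320))],Q)
# top view: far end corners of tray rim and handle end
fit([("top",(.055,-.085,k+.04),*T(672,140)),("top",(-.055,-.085,k+.04),*T(650,238)),("top",(0,-.069,k+.12),*T(648,190))],Q)
# crate -y end outline from same picture
fit([("top",(.075,-.105,.08),*T(704,133)),("top",(-.075,-.105,.08),*T(672,250))],Q)
E
```

```text
[ 0.5293  0.2205 -0.2644] [-0.6 -0.3  0.6  0.7  0.2 -8.1 -1.  -0.4  0.5  1.3]
[ 0.5305  0.2234 -0.2418] [ 0.4  2.1  1.  -0.9 -3.8 -0.2]
[ 0.5359  0.219  -0.288 ] [-0.1  0.4  0.1 -0.4]
```

```bash
python3 -m crank '[{"wx":0,"wy":0,"wz":0,"dx":-0.2,"dy":0.4,"dz":0,"gripper":0},{"wx":0,"wy":0,"wz":0,"dx":0,"dy":0.5,"dz":0,"gripper":0},{"wx":0,"wy":0,"wz":0,"dx":0,"dy":0.5,"dz":0,"gripper":0},{"wx":0,"wy":0,"wz":0,"dx":0,"dy":0.4,"dz":0,"gripper":0},{"wx":0,"wy":0,"wz":0,"dx":0,"dy":0.2,"dz":0,"gripper":0}]'
python3 -m crank '[{"wx":0,"wy":0,"wz":0,"dx":0,"dy":0.2,"dz":0,"gripper":0},{"wx":0,"wy":0,"wz":0,"dx":0,"dy":0.2,"dz":0,"gripper":0},{"wx":0,"wy":0,"wz":0,"dx":0,"dy":0.1,"dz":0,"gripper":0},{"wx":0,"wy":0,"wz":0,"dx":0,"dy":0,"dz":0,"gripper":0},{"wx":0,"wy":0,"wz":0,"dx":0,"dy":0,"dz":0,"gripper":0}]'
python3 -c "
from h import *
o=st();print(o['moment'])"
```

```text
t: 21.08
ee_pos: [0.5329, 0.2243, 0.2128]
tcp_rot: [-1.06, 1.417, -1.417]
contact_force: [0.7, -0.2, -5.2]
opening: 0.0177
t: 21.7
ee_pos: [0.5331, 0.2244, 0.2083]
tcp_rot: [-1.06, 1.417, -1.417]
contact_force: [-0.3, 0.6, -4.8]
opening: 0.0173
t 21.7 tcp [0.5331 0.2244 0.2083] F [-0.3  0.6 -4.8] open 0.0173
[[-0.282  0.     0.959]
 [-0.959  0.    -0.282]
 [-0.    -1.     0.   ]]
[-0.07743635 -0.02292333  0.02255361]
```

```bash
python3 -m crank '[{"wx":0,"wy":0,"wz":0,"dx":0,"dy":0.1,"dz":0,"gripper":0},{"wx":0,"wy":0,"wz":0,"dx":0,"dy":0.1,"dz":0,"gripper":0},{"wx":0,"wy":0,"wz":0,"dx":0,"dy":0.1,"dz":0,"gripper":0},{"wx":0,"wy":0,"wz":0,"dx":0,"dy":0,"dz":0,"gripper":0},{"wx":0,"wy":0,"wz":0,"dx":0,"dy":0,"dz":0,"gripper":0}]'
python3 -c "
from h import *
o=st();print(o['moment'])
p=camera('side');cv2.imwrite('pics/z7.png',cv2.resize(p['image'][195:335,205:345,::-1],None,fx=4,fy=4,interpolation=cv2.INTER_CUBIC))"
```

```text
t: 22.32
ee_pos: [0.533, 0.2244, 0.2052]
tcp_rot: [-1.06, 1.417, -1.417]
contact_force: [-0.2, 0.1, -5.1]
opening: 0.0175
t 22.32 tcp [0.533  0.2244 0.2052] F [-0.2  0.1 -5.1] open 0.0175
[[-0.282  0.     0.959]
 [-0.959 -0.    -0.282]
 [ 0.    -1.     0.   ]]
[-0.06179746 -0.02789961  0.04766915]
```

View pics/z7.png

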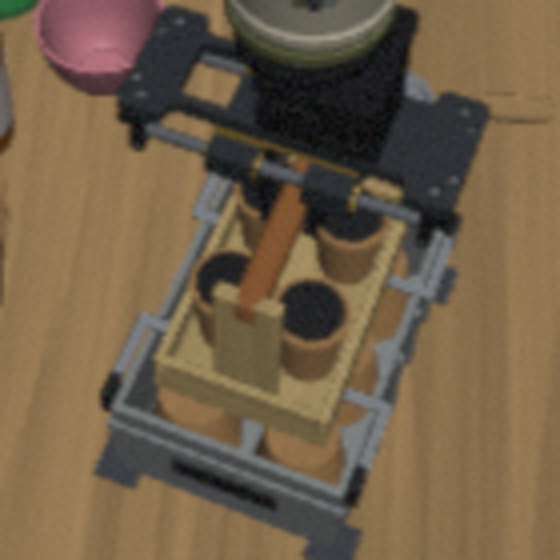

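```bash
python3 -m crank '[{"wx":0,"wy":0,"wz":0,"dx":0,"dy":0,"dz":-0.15,"gripper":0},{"wx":0,"wy":0,"wz":0,"dx":0,"dy":0.1,"dz":0,"gripper":0},{"wx":0,"wy":0,"wz":0,"dx":0,"dy":0.05,"dz":0,"gripper":0},{"wx":0,"wy":0,"wz":0,"dx":0,"dy":0,"dz":0,"gripper":0},{"wx":0,"wy":0,"wz":0,"dx":0,"dy":0,"dz":0,"gripper":0}]'
python3 -c "
from h import *
o=st();print(o['moment'])"
```

```text
t: 23.0
ee_pos: [0.5318, 0.2248, 0.204]
tcp_rot: [-1.06, 1.416, -1.417]
contact_force: [0.4, -0.6, -0.4]
opening: 0.0171
t 23.0 tcp [0.5318 0.2248 0.204 ] F [ 0.4 -0.6 -0.4] open 0.0171
[[-0.282  0.001  0.959]
 [-0.959  0.    -0.282]
 [-0.    -1.     0.   ]]
[-0.1673441   0.10239048  0.03324336]
```

```bash
python3 -m crank '[{"wx":0,"wy":0,"wz":0,"dx":0,"dy":0.05,"dz":0,"gripper":0},{"wx":0,"wy":0,"wz":0,"dx":0,"dy":0,"dz":0,"gripper":25},{"wx":0,"wy":0,"wz":0,"dx":0,"dy":0,"dz":0,"gripper":45},{"wx":0,"wy":0,"wz":0,"dx":0,"dy":0,"dz":0,"gripper":80},{"wx":0,"wy":0,"wz":0,"dx":0,"dy":0,"dz":0,"gripper":80}]'
python3 -m crank '[{"wx":0,"wy":0,"wz":0,"dx":0,"dy":0,"dz":0,"gripper":80},{"wx":0,"wy":0,"wz":0,"dx":0,"dy":0,"dz":0,"gripper":80},{"wx":0,"wy":0,"wz":0,"dx":0,"dy":-1.5,"dz":0,"gripper":80},{"wx":0,"wy":0,"wz":0,"dx":0,"dy":-3,"dz":0,"gripper":80},{"wx":0,"wy":0,"wz":0,"dx":0,"dy":-5,"dz":0,"gripper":80}]'
python3 -m crank '[{"wx":0,"wy":0,"wz":0,"dx":6,"dy":0,"dz":0,"gripper":80},{"wx":0,"wy":0,"wz":0,"dx":6,"dy":0,"dz":0,"gripper":80},{"wx":0,"wy":0,"wz":0,"dx":6,"dy":0,"dz":0,"gripper":80},{"wx":0,"wy":0,"wz":0,"dx":6,"dy":0,"dz":0,"gripper":80},{"wx":0,"wy":0,"wz":0,"dx":6,"dy":0,"dz":0,"gripper":80}]'
python3 - <<'E'
from h import *
st()
P={n:camera(n) for n in("side","top")}
for n in P: save(P[n],n+"8.png")
o=np.zeros((480,790,3),np.uint8)
T=cv2.imread("pics/top8.png")[170:270,140:240];S=cv2.imread("pics/side8.png")[200:340,210:340]
o[:480,:446]=cv2.resize(S,(446,480),interpolation=cv2.INTER_CUBIC); o[:340,450:790]=cv2.resize(T,(340,340),interpolation=cv2.INTER_CUBIC)
cv2.imwrite("pics/z8.png",o)
for q in("caddy","caddy_handle","crate"):
    r=[tip_of(q,P[n]) for n in P]; print(q,[(np.round(np.array(a[0]["point"])*[512,384],1),round(a[0]["conf"],2)) for a in r if a])
    if all(r): print(np.round(tri([ray(P[n],a[0]["point"]) for n,a in zip(P,r)])[0],4))
for q in("tin","bowl","spoon"): print(q,[np.round(atz(P["top"],d["point"],0),3) for d in tip_of(q,P["top"])[:1]])
E
```

```text
t: 23.62
ee_pos: [0.5316, 0.2248, 0.2031]
tcp_rot: [-1.06, 1.417, -1.417]
contact_force: [0.7, 0.1, 0.4]
opening: 0.0437
t: 24.25
ee_pos: [0.531, 0.2244, 0.2992]
tcp_rot: [-1.062, 1.417, -1.417]
contact_force: [0.3, -0.8, -0.5]
opening: 0.0694
t: 24.88
ee_pos: [0.4463, -0.0645, 0.2996]
tcp_rot: [-1.059, 1.414, -1.418]
contact_force: [0.3, -0.9, -0.3]
opening: 0.0698
t 24.88 tcp [ 0.4463 -0.0645  0.2996] F [ 0.3 -0.9 -0.3] open 0.0698
[[-0.282  0.002  0.959]
 [-0.959 -0.001 -0.282]
 [ 0.    -1.     0.002]]
caddy [(array([278.1, 274.5]), 0.62), (array([193.5, 221.8]), 0.57)]
[0.5281 0.2293 0.0752]
caddy_handle [(array([281.1, 247.2]), 0.9), (array([184.1, 220.1]), 0.69)]
[0.5305 0.2295 0.2031]
crate [(array([277.4, 287.6]), 0.71)]
tin [array([ 0.535, -0.008,  0.   ])]
bowl [array([ 0.7  , -0.006,  0.   ])]
spoon [array([ 0.419, -0.01 ,  0.   ])]
```

View pics/z8.png

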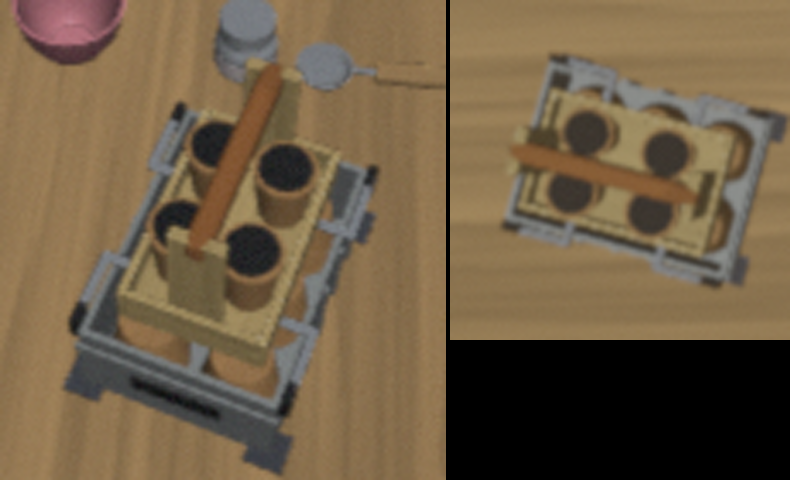

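The caddy sits level and square on both bars, and the tin, bowl and spoon are where they were within measurement error. I'll hand in.

```bash
python3 -c "
from h import *
print(hand_in())"
```

```text
the job is handed in; nothing more can be done
None
```

The job is handed in: both bails lie flat across the crate's rim and the caddy is seated on their bars. I pushed each bail over with the closed fingers, pressed it down to its stop, then lifted the caddy by its handle, turned it and lowered it. It was released only once the bars carried its weight.

**Checks that agreed**
- **Bails:** each pressed to its stop with the fingertips at about 88 mm and about 14 N. Pictures then showed both lying flat.
- **Seating:** the bars took the caddy's weight at TCP height 204.0 mm, against 204.3 mm predicted for seated. After release the handle measured 203 mm high, which puts the caddy's origin at about 83 mm (82 expected, 88 if on the cleats).
- **Pose:** the last pictures show the caddy level, square and centred, with the robot clear. The time was about 25 s of the 72 allowed.
- **Bystanders:** tin and spoon measured within about 4 mm of before. The bowl read about 8 mm off, but nothing went near it and I put that down to the detector's scatter. I did not measure the syrup, jug and cup stack again.

**Checks that disagreed**
- **Force while pushing the first bail:** it rose to roughly 40 N in total at the wrist (28 N sideways and 28 N down) because the bar wedged on the closed fingers. I backed off and finished by pressing from above.
- **Crate and caddy y position:** the side and top views differed by 3–7 mm. I set the caddy at the average, within the grooves' ±6 mm slack.
- **Caddy yaw while held:** the picture fits differed from the tool's heading by up to about 2 degrees. I went by the tool's heading.

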